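# Bring the telescopic lamp arm out over the key box

### The arm

A 6-joint arm with a two-finger parallel gripper is mounted at the origin on the work surface. World frame = base frame: x ahead of the robot, y to its left, z up, the work surface at z = 0. Lengths are in mm, angles in rad, forces in N, time in s.
With the tool pointing down it reaches from about 275 to 750 mm from the base axis. Payload 10.2 kg.
Tool frame: the origin (TCP) lies between the finger pads; the fingertips stand 22 mm ahead of it and the grasp point (between the pads) lies 3 mm ahead of it (ctrl.nose_length is the distance from the TCP to the fingertips, in mm); z points along the fingers, y is the line along which they close (so a half turn about z gives the same grasp; the last joint's range is limited). The gripper opens to 85 mm and grips with 20 to 120 N. Pads are 22 mm wide; open, the fingers measure 114 mm over their backs; the gripper's body (76 mm by 85 mm) begins 54 mm behind the grasp point. The pads swing forward as they close: fully open they stand 13 mm farther back than shut.
Start: joints at [0.929, 0.313, 1.498, -0, 1.331, -0.223], TCP at [213.512, 479.629, 253.294] pointing down, gripper open.
Joint ranges: [-2.94, 2.94], [-0.97, 2.17], [0.19, 2.56], [-1.23, 4.37], [0.02, 3.11], [-2.88, 2.88]. Speed limits (rad/s): [2.39, 2.39, 3.01, 3.14, 3.14, 3.14].

### API

Orientations are given as a unit quaternion [w, x, y, z].
In Python, from rig import sense, imaging, ctrl gives the robot as it stands. The module is installed in compiled form; this text tells all that it offers.
- The arm moves only by the tool apply_moves, never from a script. Its argument "commands" is a list of rows, each a list of 5 numbers: the gripper command: -1 is fully open, 1 is shut, values between are in proportion, then the shift along the tool's x, y, z in mm, then the turn about the tool's z in degrees. A call has 1 to 20 rows; each row shifts and turns the commanded pose from where the row before left it, along the tool's axes as they then stand; what a row does not reach is not made up. A row lasts 1/8 s, in which the tool goes at most 62.5 mm and 10.7 degrees, less where a joint would pass 70% of its speed; a pose out of reach is approached as far as the arm can. A call is refused whole if a number of a shift passes 62.5 or a number of a turn 10.7, either way. A call with a gripper value outside its range is refused whole. The fingers move at their own pace and stop on an object; "newtons" is the grip in N (left out, the last holds). Time passes only in rows, so rows that do not move let the fingers close. It gives the time, the measured TCP pose, the force, the opening and the grip force at its end, in the units of the state.
- sense(): the state, without advancing time (a new reading comes with each control period).
- imaging.capture(name): name is "scene" or "top"; returns the picture (400x640x3 uint8, blue, green, red); there is no depth.
- imaging.calibration(name): a dict with "camera_matrix" (3x3 intrinsics, pixels), "world_to_cam" (4x4, takes a point from world to camera coordinates). Camera axes: x right, y up, looking along -z (the intrinsics and any distortion apply to the point x, -y, -z); pixel columns grow to the right and rows downward; lengths in mm; the calibration is good to about 2 mm. A picture is of the moment at which its call begins. calibration takes no time and is no camera call.
- ctrl.finish_job(): hands the job in; it is judged then, once.
The state is a dict: "time_s": time; "joints": joint angles; "dq": joint speeds; "tau": joint torques, N m; "eef_pos": TCP position; "ee_rot": TCP orientation; "force": force on the tool from outside, world axes, zero at the start; "wrist_torque": the same for the moment, N m; "grip_width": opening from 0.0 (shut) to 1.0 (fully open); "grip_force": force on a finger pad.
Only numpy, scipy, OpenCV 4.12 (cv2) and the standard library are available. Lean on these libraries where they do the work, as an engineer would, in place of code of your own. Each camera call takes 0.05 s, during which the arm holds its last target. There are 200 camera calls.

### The job

Bring the lamp on the key cabinet's telescopic arm out over the dials of the chromed key box. First take the ceramic door knob off the box and set it down gently, upright, on the bare limestone sill; then press the arm's spring pin flush and slide the tube out past it, hole by hole, until the pin has sprung fully out again in the hole that leaves the bulb nearest above the dials. Do not let the glass bulb bump anything, do not drop the knob, and leave the fish fob, the spare bulb and the polish bottle where they are.

Things in the scene. Friction and masses are not known exactly. Their poses are not given: they have to be found in the camera images.
- cabinet: Dark wooden key cabinet, fixed, 340 wide (its x), 130 deep, 265 high; oak cornice on top 410 x 200, from 265 to 287 above the sill, 35 proud of the front face; roof to 323, two slim finials to 360. Origin: on the sill at the foot of the front face, straight below the lamp arm's axis. y axis: straight out of the front face, along the arm. z up.
- lamp_tube (a joint): How far the outer tube is slid out along the cabinet's +y, m. 0 (within 1 mm) at the start; stops at -0.053 and 0.103. On the tube's +x side four 11 mm holes 50 apart: the pin springs out at -0.05, 0, 0.05, 0.10 (1 mm play each way). Pin out in a hole: locked, so press it again at every hole. Pin held under the wall: slides with 3 to 5 N (to start, about 15 N) and stays where left.
- detent_pin (a joint): How far the spring pin is pressed in, m: 0 = sprung fully out (tip 3.5 mm proud of the tube's +x side), 0.0035 = flush with the tube's outside, 0.006 = held down under the tube's wall. Steel, 9 mm across, its end bevelled over 3 mm: once it is flush, the hole's edge pushes it under as the tube is slid. Spring: 3 N at 0, 6 N flush, 8 N under the wall.
- pin_tip (a point): Middle of the pin's outer end, on the arm's +x side (cabinet axes), 190 out from the cabinet's face, 215 above the sill; it does not travel with the outer tube. Squeezing the outer tube across its two upright sides here presses the pin flush and holds the tube at once (29.5 mm across tube and pin, 26 across the tube).
- bracket (a point): Where the arm's axis meets the cabinet's front face, 215 above the sill. The arm is level: a 20 square brass inner tube, fixed, ends 215 out from the face; over it slides the 26 square blackened-brass outer tube (wall 2.5), which spans 70 to 310 out when lamp_tube is 0 and carries the lamp 290 out.
- bulb: The glass bulb in the lamp, 45 across, hanging straight below the outer tube. Origin: its lowest point, 128 below the arm's axis (87 above the sill), 290 out from the cabinet's face when lamp_tube is 0; it travels with the tube. The socket above it is 38 across and reaches down to 68 below the arm's axis.
- bulb_tip (a point): The bulb's lowest point.
- key_box: Chromed key lock box lying on its back, fixed to the sill, 100 (x) x 130 (y) x 45 high, flat top. Origin: centre of its underside, z up.
- dials (a point): Middle of the four dials, at the centre of the key box's top, 45 above the sill. At the start the door knob stands beside or on them.
- knob: Large white ceramic door knob on its round brass rose, 70 high: rose 50 across and 4 thick, brass neck 22 across between 9 and 20 above its foot, round knob 56 across at 45 above its foot. 0.2 to 0.45 kg. Origin: centre of the rose's flat underside, z up along the knob. It starts standing on the key box's top, taller than the gap under the bulb.
- fish_fob: Bystander: wooden fish-shaped key fob with ring and old key, lying flat, 36 wide, 12 thick, 172 long along its y axis (from -89 at the key to +83 at the tail). Origin: its underside.
- spare_bulb: Bystander: spare bulb lying in a shallow open cardboard tray 62 (x) x 110 (y), 51 high over all. Origin: centre of the underside.
- polish: Bystander: amber bottle of metal polish, 52 across, 150 high. Origin: centre of its underside.
There are look-alikes about, which are no part of the job. Several things have the shape of the knob; the one meant has the colours described above.

How it is judged:
By the outcome, as a careful person would: the job done as asked, in the order asked, and still so for the second after the job is handed in, with the robot touching nothing.
It also fails if it takes over 64 s, if anything falls off the work surface, if the arm or the gripper's body presses on something with over 40 N, if the wrist force passes 120 N, or if a joint passes its speed limit or range.

## Working session

There is one attempt and no reset: what is moved stays moved. The work goes in short steps, Python scripts to look and compute and a tool call to move; the robot and the scene stay as the last step left them, time stands still between calls to the robot, and variables do not carry over. Pictures are saved under pics/ and viewed, at most 10 in all, crops included, and the job is handed in when it is done.

Besides the shell and the picture viewer there is one more tool, called after "Emit:" as name(argument=value, ...), one argument or row to a line, values as JSON. apply_moves: Moves the arm, as the interface text tells. Its arguments: {"type":"object","properties":{"commands":{"type":"array","items":{"type":"array","items":{"type":"number"}}},"newtons":{"type":"number"}},"required":["commands"]}

```bash
mkdir -p pics; python3 - <<'E'
from rig import sense,imaging,ctrl
import cv2,json,numpy as np
for n in("scene","top"):
    cv2.imwrite(f"pics/{n}0.png",imaging.capture(n)); c=imaging.calibration(n); print(n,c)
s=sense();print(s,ctrl.nose_length)
E
```

```text
scene {'camera_matrix': array([[371.37478701,   0.        , 323.74764372],
       [  0.        , 371.37478701, 196.02246724],
       [  0.        ,   0.        ,   1.        ]]), 'world_to_cam': array([[-2.46744382e-01,  9.69056801e-01,  6.79157263e-03,
         1.54688588e+02],
       [-5.29687879e-01, -1.40732951e-01,  8.36435883e-01,
         1.55882948e+02],
       [ 8.11509680e-01,  2.02788442e-01,  5.48022707e-01,
        -1.28638215e+03],
       [ 0.00000000e+00,  0.00000000e+00,  0.00000000e+00,
         1.00000000e+00]])}
top {'camera_matrix': array([[412.85002413,   0.        , 323.07764536],
       [  0.        , 412.85002413, 197.95719625],
       [  0.        ,   0.        ,   1.        ]]), 'world_to_cam': array([[-5.76744268e-02, -9.98329284e-01,  3.50738122e-03,
        -1.33951842e+00],
       [ 9.77124516e-01, -5.57283599e-02,  2.05236522e-01,
        -5.96933079e+02],
       [-2.04698169e-01,  1.52640469e-02,  9.78706120e-01,
        -8.51077018e+02],
       [ 0.00000000e+00,  0.00000000e+00,  0.00000000e+00,
         1.00000000e+00]])}
{'time_s': 0.1, 'joints': array([ 9.28601461e-01,  3.13407927e-01,  1.49835518e+00,  9.52689365e-06,
        1.33101140e+00, -2.23393478e-01]), 'dq': array([-0.00073347, -0.00204899, -0.00360293, -0.00104629, -0.00269976,
        0.0001129 ]), 'tau': array([ 2.88212439e-03, -4.12904584e+01, -2.60140657e+01, -8.99547035e-05,
        3.04346642e-03, -9.51435112e-06]), 'eef_pos': array([213.38004612, 479.45760273, 252.78742092]), 'ee_rot': array([-2.52040753e-04,  2.07874795e-01,  9.78155264e-01, -5.34503215e-04]), 'force': array([-0.46860442,  0.55396619,  0.26867963]), 'wrist_torque': array([ 0.00722918, -0.03197198,  0.0235374 ]), 'grip_force': 0.0, 'grip_width': 0.9980085012207762} 22.0
```

View pics/scene0.png

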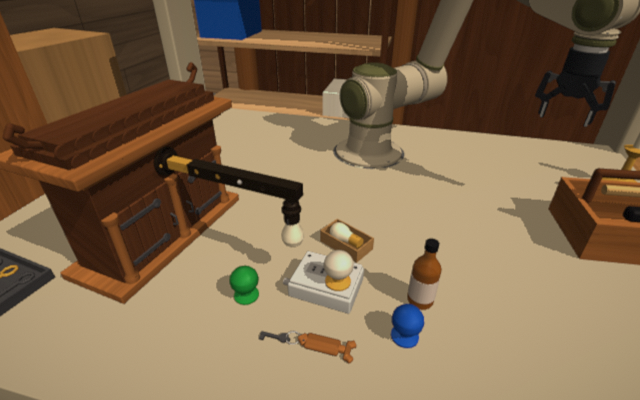

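View pics/top0.png

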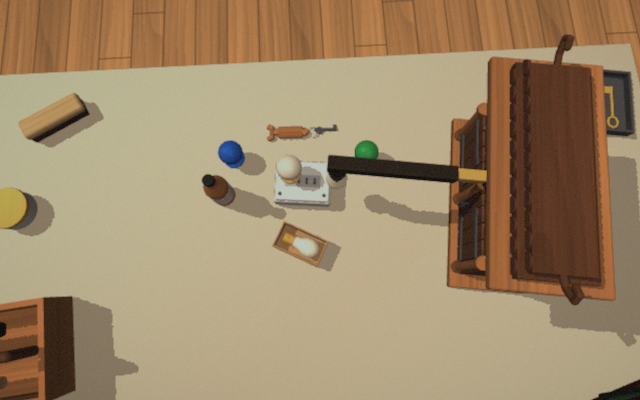

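The real knob is white ceramic on brass: top (289,167), scene (339,265). It stands on the key box. The green ones at top (366,150) / scene (245,280) and the blue ones at top (231,153) / scene (407,322) are look-alikes in the wrong colour. I'll confirm this in one enlarged crop.

```bash
cat > h.py <<'E'
import numpy as np,cv2
from rig import imaging,sense
def C(n):
    c=imaging.calibration(n); return c["camera_matrix"],c["world_to_cam"]
def ray(n,u,v):
    K,T=C(n); d=np.array([(u-K[0,2])/K[0,0],-(v-K[1,2])/K[1,1],-1.])
    R=T[:3,:3]; o=-R.T@T[:3,3]; return o,R.T@d
def onz(n,u,v,z):
    o,d=ray(n,u,v); return o+d*(z-o[2])/d[2]
def tri(p,q):
    o1,d1=ray("scene",*p); o2,d2=ray("top",*q)
    s=np.linalg.lstsq(np.c_[d1,-d2],o2-o1,rcond=None)[0]
    a,b=o1+d1*s[0],o2+d2*s[1]; return (a+b)/2,np.linalg.norm(a-b)
def proj(n,p):
    K,T=C(n); c=T[:3,:3]@np.asarray(p,float)+T[:3,3]; return K[0,0]*c[0]/-c[2]+K[0,2],K[1,1]*-c[1]/-c[2]+K[1,2]
E
python3 - <<'E'
import cv2,numpy as np
from h import *
s=cv2.imread("pics/scene0.png");t=cv2.imread("pics/top0.png")
a=cv2.resize(s[140:370,150:450],(800,613))[:600]
b=cv2.resize(t[110:280,180:500],(800,425),interpolation=cv2.INTER_CUBIC)
cv2.imwrite("pics/cs.png",a);cv2.imwrite("pics/ct.png",b)
hs=cv2.cvtColor(t,cv2.COLOR_BGR2HSV)
# tube: dark
m=(hs[...,2]<40).astype(np.uint8); m[:150]=0;m[190:]=0;m[:,:325]=0;m[:,462:]=0
m=cv2.morphologyEx(m,cv2.MORPH_OPEN,np.ones((3,3)))
c=max(cv2.findContours(m,0,2)[0],key=cv2.contourArea);r=cv2.minAreaRect(c);print(r);bp=cv2.boxPoints(r)
for p in bp: print(p,onz("top",*p,228).round(1))
E
```

```text
((344.6270446777344, 174.6024627685547), (34.31304168701172, 10.683218002319336), 5.194429397583008)
[327.05737 178.36885] [597.1 -42.3 228. ]
[328.0246 167.7295] [617.  -45.2 228. ]
[362.19672 170.83607] [ 607.6 -107.2  228. ]
[361.2295  181.47542] [ 587.7 -103.9  228. ]
```

View pics/cs.png

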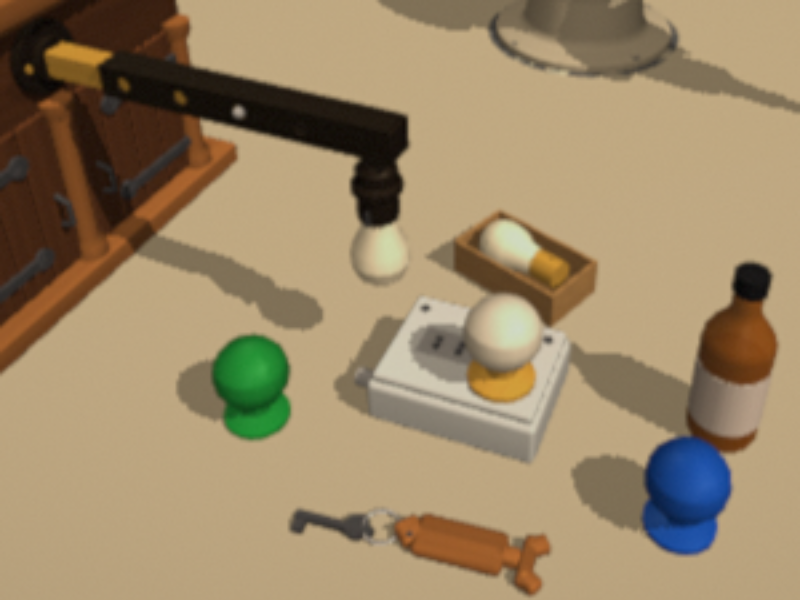

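View pics/ct.png

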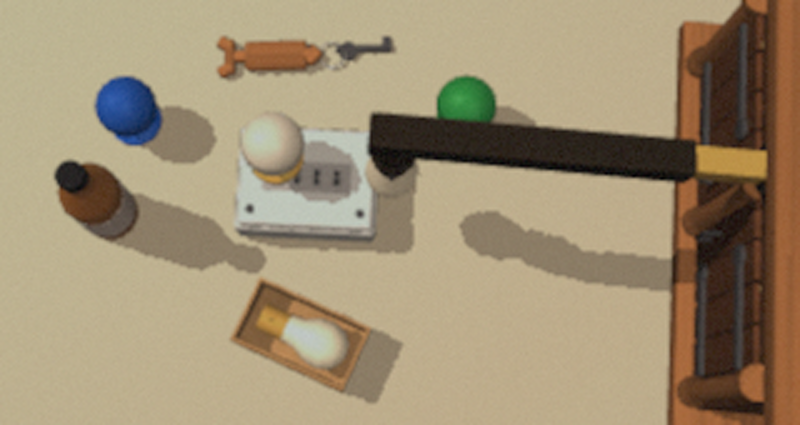

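The crop confirms it: the white knob on its brass rose stands on the box, near the box's outer end. The pin shows as a bright dot at scene crop (239,112), which is full-frame (239.6,182). Brass shows through the holes at crop (181,97) and (124,85).

```bash
python3 - <<'E'
from h import *
s=cv2.imread("pics/scene0.png");t=cv2.imread("pics/top0.png")
K,T=C("top");print("topcam",(-T[:3,:3].T@T[:3,3]).round())
# scene dots on tube side, z=215
hs=cv2.cvtColor(s,cv2.COLOR_BGR2HSV)
sub=s[165:192,192:262].max(2).astype(np.uint8)
m=(sub>85).astype(np.uint8)
n,l,st,ce=cv2.connectedComponentsWithStats(m)
for i in range(1,n):
    if 3<=st[i,4]<60:
        w=np.where(l==i,sub.astype(float)-60,0).clip(0);yy,xx=np.mgrid[:27,:70]
        u,v=(w*xx).sum()/w.sum()+192,(w*yy).sum()/w.sum()+165
        print("dot",st[i,4],round(u,1),round(v,1),onz("scene",u,v,215).round(1))
# tube in top
ht=cv2.cvtColor(t,cv2.COLOR_BGR2HSV)
print(ht[150:190:2,400,2],ht[150:190:2,440,2],ht[150:190:2,350,2])
m=(t.max(2)<62).astype(np.uint8);
for u in (335,350,370,390,410,430,450):
    c=np.where(m[145:195,u])[0]+145; a,b=c.min(),c.max()+1
    print("tube",u,a,b,onz("top",u,a-.5,228).round(1),onz("top",u,b-.5,228).round(1),onz("top",u,b-.5,202).round(1))
# box corners in top (crop/2.5+offset)
for p in [(240,127),(373,130),(374,233),(237,229)]:
    print("box",onz("top",p[0]/2.5+180,p[1]/2.5+110,45).round(1))
# knob centre by mask, white
for nme,im,bx in(("scene",s,(318,240,362,292)),("top",t,(270,145,305,190))):
    x0,y0,x1,y1=bx;h=cv2.cvtColor(im,cv2.COLOR_BGR2HSV)[y0:y1,x0:x1]
    br=((h[...,0]<28)&(h[...,1]>140)).astype(np.uint8)
    yy,xx=np.where(br);print(nme,"brass",len(xx),xx.min()+x0,xx.max()+x0,yy.min()+y0,yy.max()+y0)
ks=(150+505/2.667,140+332/2.667);kt=(180+272/2.5,110+145/2.5)
p,e=tri(ks,kt);print("knob",p.round(1),e.round(1),onz("top",*kt,90).round(1),onz("scene",*ks,90).round(1))
# bulb centre approx
bs=(150+379/2.667,140+284/2.667);print("bulbtip scene z87+",onz("scene",*bs,89).round(1))
ys=tri((150+504/2.667,140+385/2.667),(0,0))if 0 else 0
for q,nn,z in(((366,150),"green",45),((231,153),"blue",45),((215.,187),"polish",75),((302,244),"tray",25)):print(nn,onz("top",*q,z).round())
E
```

```text
topcam [409. -22. 955.]
dot 10 196.0 171.4 [ 612.9 -262.2  215. ]
dot 9 217.0 176.3 [ 619.4 -213.8  215. ]
dot 16 239.0 181.4 [ 626.2 -165.1  215. ]
[189 192 191 189 190 155  45  41  46  44  40  43  36  21 148 189 189 187
 190 190] [189 190 191 189 189 189 188 140  43  40  34  43  42  42  31  24 153 190
 189 190] [190 189 190 142  42  46  44  45  41  41  32  16 147 189 190 187 190 191
 192 189]
tube 335 156 181 [639.6 -59.5 228. ] [592.3 -56.5 228. ] [598.8 -57.7 202. ]
tube 350 157 174 [636.1 -86.9 228. ] [603.8 -84.6 228. ] [610.8 -86.9 202. ]
tube 370 159 175 [ 630.2 -123.3  228. ] [ 599.9 -120.9  228. ] [ 606.7 -124.4  202. ]
tube 390 161 177 [ 624.3 -159.7  228. ] [ 594.1 -157.   228. ] [ 600.7 -161.8  202. ]
tube 410 163 179 [ 618.4 -196.   228. ] [ 588.2 -193.   228. ] [ 594.7 -199.1  202. ]
tube 430 165 181 [ 612.5 -232.3  228. ] [ 582.4 -228.9  228. ] [ 588.6 -236.3  202. ]
tube 450 166 183 [ 608.6 -268.7  228. ] [ 576.7 -264.8  228. ] [ 582.6 -273.5  202. ]
box [692.6  67.1  45. ]
box [682.8 -54.7  45. ]
box [586.6 -49.8  45. ]
box [597.2  73.   45. ]
scene brass 683 321 361 240 290
top brass 34 283 299 176 182
knob [661.7  37.   85.8] 2.6 [660.7  35.5  90. ] [665.8  39.1  90. ]
bulbtip scene z87+ [639.  -61.9  89. ]
green [ 707. -141.   45.]
blue [717. 170.  45.]
polish [631. 199.  75.]
tray [501.  17.  25.]
```

Emit:
apply_moves(
  commands=[
    [-1,0,0,0,10.6],
    [-1,0,0,0,10.6],
    [-1,0,0,0,10.6],
    [-1,0,0,0,10.6],
    [-1,0,0,0,10.6],
    [-1,0,0,0,10.6],
    [-1,0,0,0,10.6],
    [-1,-31.2,42.4,0,0],
    [-1,-31.2,42.4,0,0],
    [-1,-31.2,42.4,0,0],
    [-1,-31.2,42.4,0,0],
    [-1,-31.2,42.4,0,0],
    [-1,-31.2,42.4,0,0],
    [-1,-31.2,42.4,0,0],
    [-1,-31.2,42.4,0,0],
    [-1,-31.2,42.4,0,0],
    [-1,-31.2,42.4,0,0],
    [-1,-31.2,42.4,0,0],
    [-1,-31.2,42.4,0,0],
    [-1,0,0,0,0],
  ],
  newtons=40,
)

```text
time_s: 2.6
eef_pos: [665.0, 33.6, 251.3]
ee_rot: [-0.001, 0.757, 0.653, -0.001]
force: [-0.9, 0.5, 0.0]
grip_width: 1.001
grip_force: 0.0
```

Emit:
apply_moves(
  commands=[
    [-1,2.6,-2.4,30,0],
    [-1,0,0,35,0],
    [-1,0,0,30,0],
    [-1,0,0,0,0],
    [-1,0,0,0,0],
  ],
)

```text
time_s: 3.22
eef_pos: [662.1, 39.8, 159.9]
ee_rot: [0.001, 0.756, 0.655, 0.001]
force: [1.0, 0.4, 1.3]
grip_width: 1.003
grip_force: 0.0
```

```bash
python3 - <<'E'
from h import *
s=imaging.capture("scene");t=imaging.capture("top");cv2.imwrite("pics/s1.png",s);cv2.imwrite("pics/t1.png",t)
a=cv2.resize(s[170:320,240:440],(800,600),interpolation=cv2.INTER_CUBIC)
cv2.imwrite("pics/c1.png",a);print(sense()["eef_pos"])
E
```

```text
[662.24173641  39.60903821 160.09230512]
```

View pics/c1.png

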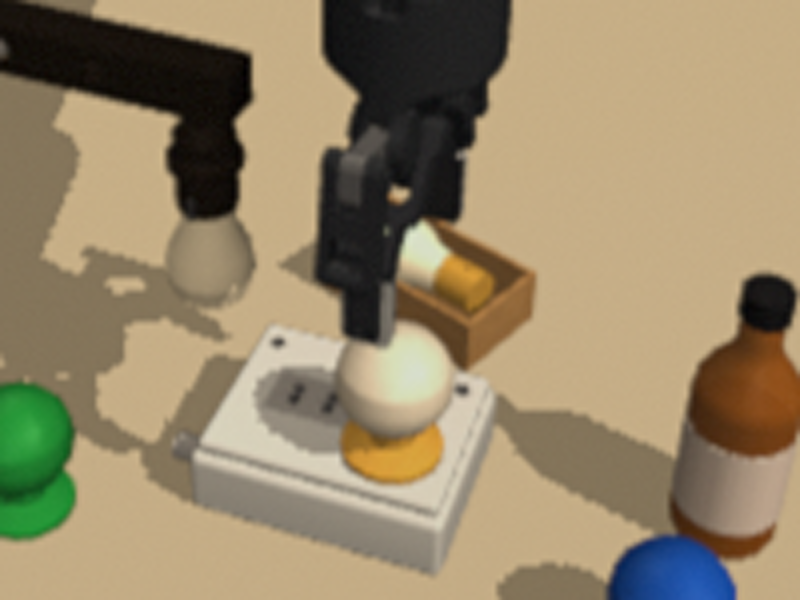

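```bash
python3 - <<'E'
from h import *
f=lambda p:tuple(np.round((np.array(proj("scene",p))-[240,170])*4,0))
print("finger",f((709.7,32.7,148)),f((707,33,138)))
for p in((663,36.5,90),(662,39,90)):print("knob",f(p))
print("rose scene z47",onz("scene",338,281.2,48).round(1),"knob scene",onz("scene",338.75,264.5,90).round(1))
# top: rose+knob in first picture; hough
t=cv2.imread("pics/top0.png");s=cv2.imread("pics/scene0.png")
for n,im,(x0,y0,x1,y1) in(("top",t,(265,145,315,195)),("scene",s,(310,240,370,300))):
    g=cv2.resize(im[y0:y1,x0:x1],None,fx=6,fy=6,interpolation=cv2.INTER_CUBIC)
    c=cv2.HoughCircles(cv2.cvtColor(g,6),cv2.HOUGH_GRADIENT,1,200,param1=60,param2=12,minRadius=60,maxRadius=110)
    c=c[0,0]/6;u,v=c[0]+x0-.4,c[1]+y0-.4;print(n,u,v,c[2],onz(n,u,v,90).round(1))
E
```

```text
finger (np.float64(364.0), np.float64(345.0)) (np.float64(366.0), np.float64(358.0))
knob (np.float64(393.0), np.float64(373.0))
knob (np.float64(399.0), np.float64(372.0))
rose scene z47 [667.6  38.2  48. ] knob scene [666.1  38.1  90. ]
top 288.01666 166.18333 13.116666 [664.9  37.   90. ]
scene 338.18335 265.51666 15.75 [669.   37.6  90. ]
```

Emit:
apply_moves(
  commands=[
    [-1,-1.5,4,20,0],
    [-1,0,0,25,0],
    [-1,0,0,22,0],
    [-1,0,0,0,0],
    [-1,0,0,0,0],
    [-1,0,0,0,0],
  ],
)

```text
time_s: 4.08
eef_pos: [666.0, 37.3, 92.3]
ee_rot: [0.001, 0.756, 0.655, 0.001]
force: [-0.9, 0.1, -0.3]
grip_width: 0.997
grip_force: 0.0
```

Emit:
apply_moves(
  commands=[
    [0.0,0,0,0,0],
    [0.15,0,0,0,0],
    [0.25,0,0,0,0],
    [0.3,0,0,0,0],
    [0.35,0,0,0,0],
  ],
  newtons=30,
)

```text
time_s: 4.7
eef_pos: [665.6, 37.4, 91.9]
ee_rot: [0.0, 0.756, 0.655, 0.0]
force: [-1.8, -0.5, 6.2]
grip_width: 0.631
grip_force: 32.0
```

Contact sits about 8 mm above the knob's equator: the opening is 53.6 mm and I read an upward force. I'll release, go lower and grip again.

Emit:
apply_moves(
  commands=[
    [0.0,0,0,0,0],
    [-0.4,0,0,0,0],
    [-0.4,0,0,5,0],
    [-0.4,0,0,4,0],
    [-0.4,0,0,0,0],
    [0.0,0,0,0,0],
    [0.2,0,0,0,0],
    [0.3,0,0,0,0],
    [0.4,0,0,0,0],
    [0.4,0,0,0,0],
  ],
  newtons=40,
)

```text
time_s: 5.95
eef_pos: [665.5, 37.4, 82.3]
ee_rot: [0.0, 0.756, 0.655, -0.0]
force: [2.3, -0.1, -1.1]
grip_width: 0.633
grip_force: 42.7
```

Emit:
apply_moves(
  commands=[
    [0.5,0,0,-4,0],
    [0.5,0,0,-8,0],
    [0.5,0,0,-12,0],
    [0.5,0,0,-16,0],
    [0.5,0,0,0,0],
  ],
)

```text
time_s: 6.58
eef_pos: [666.3, 37.3, 124.4]
ee_rot: [0.001, 0.756, 0.655, 0.001]
force: [0.1, -0.7, -3.1]
grip_width: 0.631
grip_force: 42.7
```

```bash
python3 - <<'E'
from h import *
s=imaging.capture("scene");t=imaging.capture("top");cv2.imwrite("pics/s2.png",s)
a=cv2.resize(s[150:320,240:400],(560,595),interpolation=cv2.INTER_CUBIC)
cv2.imwrite("pics/c2.png",a);print(sense()["eef_pos"],sense()["force"])
E
```

```text
[665.39910235  37.40059057 122.34577059] [-0.46830667  0.43536565 -3.29397662]
```

View pics/c2.png

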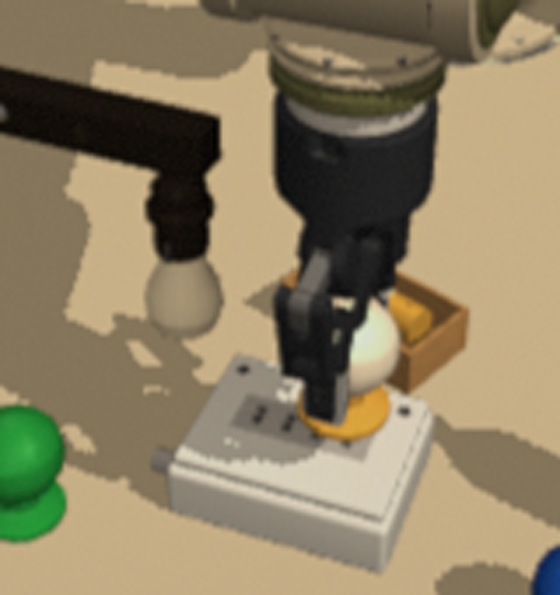

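The knob hangs upright from the gripper, about 40 mm above the box. The place spot is bare sill at about (460,140).

Emit:
apply_moves(
  commands=[
    [0.5,3,-10,-10,0],
    [0.5,6,-18,-10,0],
    [0.5,9,-27,0,0],
    [0.5,12,-36,0,0],
    [0.5,12,-36,0,0],
    [0.5,12,-36,0,0],
    [0.5,9,-27,0,0],
    [0.5,6,-18,0,0],
    [0.5,3,-10,0,0],
    [0.5,0,0,10,0],
    [0.5,0,0,22,0],
    [0.5,0,0,25,0],
    [0.5,0,0,20,0],
    [0.5,0,0,12,0],
    [0.5,0,0,5,0],
    [0.5,0,0,0,0],
    [0.5,0,0,0,0],
  ],
)

```text
time_s: 8.8
eef_pos: [460.4, 139.7, 48.8]
ee_rot: [0.0, 0.756, 0.655, 0.0]
force: [0.7, 0.2, -3.2]
grip_width: 0.625
grip_force: 43.1
```

Emit:
apply_moves(
  commands=[
    [0.5,0,0,4,0],
    [0.5,0,0,3,0],
    [0.5,0,0,1.5,0],
    [0.5,0,0,1,0],
    [0.5,0,0,0,0],
    [0.5,0,0,0,0],
  ],
)

```text
time_s: 9.55
eef_pos: [460.0, 139.7, 38.8]
ee_rot: [0.0, 0.756, 0.655, 0.0]
force: [-0.1, 0.3, -2.8]
grip_width: 0.632
grip_force: 43.1
```

Emit:
apply_moves(
  commands=[
    [0.5,0,0,0.7,0],
    [0.5,0,0,0.7,0],
    [0.5,0,0,0,0],
  ],
)

```text
time_s: 9.93
eef_pos: [460.0, 139.7, 37.4]
ee_rot: [-0.0, 0.756, 0.655, -0.0]
force: [-0.2, -0.3, -3.5]
grip_width: 0.626
grip_force: 43.1
```

Emit:
apply_moves(
  commands=[
    [0.5,0,0,0.6,0],
    [0.5,0,0,0,0],
  ],
)

```text
time_s: 10.18
eef_pos: [460.0, 139.8, 37.2]
ee_rot: [0.0, 0.756, 0.655, 0.0]
force: [-3.6, 0.4, 5.5]
grip_width: 0.632
grip_force: 43.6
```

Emit:
apply_moves(
  commands=[
    [0.5,0,0,0.6,0],
    [0.5,0,0,0,0],
  ],
)

```text
time_s: 10.42
eef_pos: [460.0, 139.8, 37.1]
ee_rot: [0.0, 0.756, 0.655, 0.0]
force: [-6.1, -0.4, 13.0]
grip_width: 0.628
grip_force: 44.2
```

Emit:
apply_moves(
  commands=[
    [0.2,0,0,-0.6,0],
    [0.0,0,0,0,0],
    [-0.3,0,0,0,0],
    [-0.7,0,0,0,0],
    [-1,0,0,0,0],
    [-1,0,0,0,0],
    [-1,0,0,-15,0],
    [-1,0,0,-35,0],
    [-1,0,0,-50,0],
    [-1,0,0,-60,0],
    [-1,0,0,-60,0],
    [-1,0,0,-40,0],
    [-1,0,0,0,0],
    [-1,0,0,0,0],
  ],
)

```text
time_s: 12.18
eef_pos: [459.5, 139.7, 296.4]
ee_rot: [-0.0, 0.756, 0.655, -0.0]
force: [0.1, -0.5, 0.1]
grip_width: 0.997
grip_force: 0.0
```

```bash
python3 - <<'E'
from h import *
s=imaging.capture("scene");t=imaging.capture("top");cv2.imwrite("pics/s3.png",s);cv2.imwrite("pics/t3.png",t)
a=cv2.resize(s[140:310,230:420],(400,358),interpolation=cv2.INTER_CUBIC)
b=cv2.resize(t[130:290,220:380],(400,400),interpolation=cv2.INTER_CUBIC)
o=np.zeros((400,800,3),np.uint8);o[:358,:400]=a;o[:,400:]=b
cv2.imwrite("pics/c3.png",o);print(sense()["eef_pos"])
E
```

```text
[459.4922895  139.68799219 295.78261103]
```

View pics/c3.png

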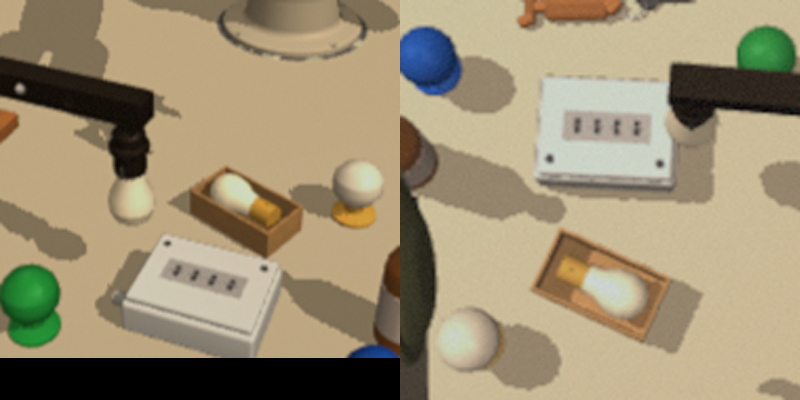

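The white knob stands upright on bare sill. All four dials are now visible, at top crop (606,126) and scene crop (204,279).

```bash
python3 - <<'E'
from h import *
s=cv2.imread("pics/s3.png");t=cv2.imread("pics/t3.png")
yv=np.array([.143,.99]);xv=np.array([.99,-.143])
def panel(im,box,lo,hi):
    x0,y0,x1,y1=box;g=im[y0:y1,x0:x1].min(2)
    m=((g<hi)).astype(np.uint8)
    m=cv2.morphologyEx(m,cv2.MORPH_CLOSE,np.ones((3,3)))
    c=max(cv2.findContours(m,0,2)[0],key=cv2.contourArea);r=cv2.minAreaRect(c)
    return r[0][0]+x0,r[0][1]+y0,r[1]
pt=panel(t,(280,170,325,192),0,185);ps=panel(s,(300,258,352,288),0,165)
print(pt,ps); dt=onz("top",*pt[:2],45);ds=onz("scene",*ps[:2],45);print("dials",dt.round(1),ds.round(1))
# bulb in scene: bright
x0,y0,x1,y1=275,215,312,252
g=s[y0:y1,x0:x1].astype(int); 
print(g[20,:,0]); print(g[:,17,0])
for q in ((230+131/2.105,140+200/2.105),):
    b=onz("scene",*q,109.5);print("bulb",b.round(1),"rel along,across",(ds-b)[:2]@yv,(ds-b)[:2]@xv)
# pin & tube end top
pin=onz("scene",239,181.4,215);ax=pin[:2]-16.5*xv;print("bulb from pin",ax+100*yv,(ds[:2]-ax-100*yv)@yv)
r=t[160,318:345].max(1).astype(int);print("top row160",r, t[166,318:345].max(1))
E
```

```text
(302.48835945129395, 180.31438446044922, (35.34614181518555, 12.583965301513672)) (326.4585075378418, 271.65560150146484, (40.9039421081543, 11.337156295776367))
dials [643.    8.6  45. ] [645.6  10.   45. ]
[128 129 129 129 128 128 102  91 100 109 116 126 133 141 148 152 159 163
 164 165 169 170 168 167 166 160 151 141 125 127 130 129 130 129 118 110
  94]
[  7   8   9  10  12  10   7  10  15  42  97 140 155 158 160 161 162 163
 161 162 163 162 160 160 157 154 152 148 129 105  98  99 116 128 128 130
 131]
bulb [628.8 -64.1 109.5] rel along,across 75.79633093467739 6.064215861377261
bulb from pin [624.05589723 -63.77770708] 76.10420842335962
top row160 [202 202 204 203 205 203 203 203 204 166  75  45  41  46  43  49  48  46
  47  47  42  50  44  50  46  44  45] [212 213 212 210 213 211 211 211 193 132  43  48  47  46  46  49  47  46
  49  47  49  44  46  46  43  46  45]
```

Emit:
apply_moves(
  commands=[
    [-1,-20,14,0,0],
    [-1,-34,24,0,0],
    [-1,-40,28,0,0],
    [-1,-40,28,0,0],
    [-1,-40,28,0,0],
    [-1,-40,28,0,0],
    [-1,-34,24,0,0],
    [-1,-20,14,0,0],
    [-1,-9,6.3,0,0],
    [-1,0,0,0,0],
    [-1,0,0,0,0],
    [-1,0,0,0,0],
  ],
)

```text
time_s: 13.78
eef_pos: [612.7, -161.3, 297.1]
ee_rot: [0.0, 0.756, 0.655, 0.0]
force: [-0.1, -0.3, -0.0]
grip_width: 0.999
grip_force: 0.0
```

Emit:
apply_moves(
  commands=[
    [-1,-1.6,-1.5,10,0],
    [-1,0,0,25,0],
    [-1,0,0,28,0],
    [-1,0,0,15,0],
    [-1,0,0,5,0],
    [-1,0,0,0,0],
    [-1,0,0,0,0],
  ],
)

```text
time_s: 14.65
eef_pos: [611.4, -163.6, 214.8]
ee_rot: [0.001, 0.756, 0.655, 0.0]
force: [0.8, -0.3, 0.4]
grip_width: 0.999
grip_force: 0.0
```

Emit:
apply_moves(
  commands=[
    [0.0,0,0,0,0],
    [0.15,0,0,0,0],
    [0.2,0,0,0,0],
    [0.25,0,0,0,0],
    [0.28,0,0,0,0],
  ],
  newtons=20,
)

```text
time_s: 15.28
eef_pos: [611.7, -163.6, 214.4]
ee_rot: [0.001, 0.756, 0.655, 0.001]
force: [4.8, -0.6, 2.4]
grip_width: 0.358
grip_force: 2.4
```

Emit:
apply_moves(
  commands=[
    [0.32,0,0.8,0,0],
    [0.36,0,0,0,0],
    [0.4,0,0,0,0],
    [0.5,0,0,0,0],
    [0.5,0,0,0,0],
  ],
  newtons=50,
)

```text
time_s: 15.9
eef_pos: [613.1, -163.8, 214.6]
ee_rot: [0.002, 0.756, 0.655, 0.001]
force: [11.4, -0.2, 3.9]
grip_width: 0.295
grip_force: 49.0
```

Emit:
apply_moves(
  commands=[
    [0.5,0,0.9,0,0],
    [0.5,0,0,0,0],
    [0.5,1,0,0,0],
    [0.5,1,0,0,0],
    [0.5,1,0,0,0],
    [0.5,1,0,0,0],
    [0.5,1,0,0,0],
    [0.5,1,0,0,0],
  ],
  newtons=50,
)

```text
time_s: 16.9
eef_pos: [613.6, -160.7, 214.6]
ee_rot: [0.002, 0.756, 0.654, -0.001]
force: [2.5, -16.4, 3.8]
grip_width: 0.303
grip_force: 48.9
```

Emit:
apply_moves(
  commands=[
    [0.5,1,0,0,0],
    [0.5,1,0,0,0],
    [0.5,1,0,0,0],
    [0.5,1,0,0,0],
  ],
)

```text
time_s: 17.4
eef_pos: [613.8, -159.3, 214.6]
ee_rot: [0.004, 0.757, 0.653, -0.003]
force: [0.4, -27.8, 2.7]
grip_width: 0.3
grip_force: 48.8
```

```bash
cat > e.py <<'E'
from h import *
def ed(t):
    o=[]
    for v in range(158,168):
        r=cv2.cvtColor(t,6)[v,310:345].astype(float) if t.ndim==3 else 0
        k=np.where(r<120)[0][0]; o.append(310+k-1+(r[k-1]-120)/(r[k-1]-r[k]))
    return np.median(o)
E
python3 - <<'E'
from e import *
t=imaging.capture("top");cv2.imwrite("pics/t4.png",t)
print(ed(cv2.imread("pics/t3.png")),ed(t),"mm/px 1.82")
s=imaging.capture("scene");cv2.imwrite("pics/s4.png",s)
E
```

```text
327.3177308024159 324.83776223776226 mm/px 1.82
```

The tube has moved 4.5 mm with the gripper, so the pin is under the wall. I'll keep sliding.

Emit:
apply_moves(
  commands=[
    [0.5,2,0,0,0],
    [0.5,3,0,0,0],
    [0.5,3,0,0,0],
    [0.5,3,0,0,0],
    [0.5,3,0,0,0],
    [0.5,3,0,0,0],
    [0.5,3,0,0,0],
    [0.5,3,0,0,0],
    [0.5,3,0,0,0],
  ],
)

```text
time_s: 18.62
eef_pos: [618.2, -129.6, 214.6]
ee_rot: [0.002, 0.756, 0.654, -0.0]
force: [4.1, -6.8, 4.2]
grip_width: 0.296
grip_force: 49.1
```

Emit:
apply_moves(
  commands=[
    [0.5,2,0,0,0],
    [0.5,2,0,0,0],
    [0.5,2,0,0,0],
    [0.5,2,0,0,0],
    [0.5,1,0,0,0],
    [0.5,0,0,0,0],
  ],
)

```text
time_s: 19.38
eef_pos: [619.6, -120.3, 214.6]
ee_rot: [0.002, 0.756, 0.654, -0.0]
force: [4.8, -4.6, 4.6]
grip_width: 0.295
grip_force: 49.2
```

Emit:
apply_moves(
  commands=[
    [0.5,1,0,0,0],
    [0.5,1,0,0,0],
    [0.5,1,0,0,0],
    [0.5,0.6,0,0,0],
    [0.5,0.6,0,0,0],
    [0.5,0.6,0,0,0],
    [0.5,0.6,0,0,0],
    [0.5,0.6,0,0,0],
    [0.5,0.6,0,0,0],
  ],
)

```text
time_s: 20.5
eef_pos: [620.6, -113.4, 214.6]
ee_rot: [0.001, 0.756, 0.654, 0.0]
force: [5.7, -2.1, 5.4]
grip_width: 0.295
grip_force: 49.1
```

Emit:
apply_moves(
  commands=[
    [0.5,0.7,0,0,0],
    [0.5,0.7,0,0,0],
    [0.5,0,0,0,0],
  ],
)

```text
time_s: 20.88
eef_pos: [620.7, -112.8, 214.6]
ee_rot: [0.002, 0.756, 0.654, -0.0]
force: [4.6, -7.4, 5.0]
grip_width: 0.297
grip_force: 49.0
```

Emit:
apply_moves(
  commands=[
    [0.5,0.7,0,0,0],
    [0.5,0.6,0,0,0],
    [0.5,0,0,0,0],
  ],
)

```text
time_s: 21.25
eef_pos: [620.7, -112.5, 214.6]
ee_rot: [0.002, 0.756, 0.654, -0.001]
force: [3.2, -11.0, 4.3]
grip_width: 0.298
grip_force: 49.0
```

```bash
python3 - <<'E'
from e import *
t=imaging.capture("top");cv2.imwrite("pics/t5.png",t);s=imaging.capture("scene");cv2.imwrite("pics/s5.png",s)
for v in (154,158,162): print([int(x) for x in t[v,290:312].max(1)])
cv2.imwrite("pics/c5.png",cv2.resize(s[150:250,190:350],(800,500),interpolation=cv2.INTER_CUBIC))
E
```

```text
[200, 202, 200, 202, 198, 201, 200, 199, 199, 176, 110, 49, 39, 45, 44, 44, 44, 46, 41, 47, 50, 49]
[201, 199, 199, 201, 197, 201, 199, 199, 198, 165, 70, 41, 43, 44, 46, 48, 46, 43, 47, 48, 48, 50]
[209, 205, 205, 204, 204, 203, 200, 199, 179, 122, 43, 47, 48, 47, 44, 44, 46, 44, 38, 44, 46, 46]
```

View pics/c5.png

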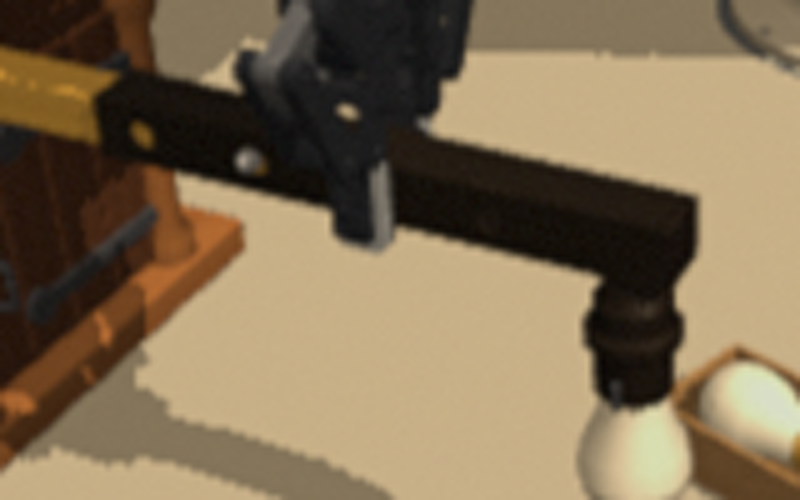

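The pin has sprung out in the second hole, bright at crop (248,158), so the tube is locked at 0.05. I'll re-check the remaining distance to the dials.

```bash
python3 - <<'E'
from h import *
s=cv2.imread("pics/s5.png");yv=np.array([.143,.99]);xv=np.array([.99,-.143])
e=onz("top",299.2,158,228);dt=np.array([643,8.6]);ds=np.array([645.6,10])
print("top: end",e.round(1),"bulb->dials along",(dt-e[:2])@yv+20)
# dots again
sub=s.max(2);
for (u,v) in((190+142/5,150+134/5),(190+248/5,150+159/5)):print(onz("scene",u-.4,v-.4,215).round(1))
x0,y0=300,226;m=(s[y0:262,x0:335].min(2)>135).astype(np.uint8)
g=cv2.resize(s[220:270,295:345],None,fx=6,fy=6,interpolation=cv2.INTER_CUBIC)
c=cv2.HoughCircles(cv2.cvtColor(g,6),cv2.HOUGH_GRADIENT,1,300,param1=80,param2=10,minRadius=55,maxRadius=85)[0,0]/6
u,v=c[0]+295-.4,c[1]+220-.4;b=onz("scene",u,v,109.5);print("bulb px",u,v,c[2],b.round(1),(ds-b[:2])@yv,(ds-b[:2])@xv)
cv2.circle(g,(int(c[0]*6),int(c[1]*6)),int(c[2]*6),(0,0,255),1);cv2.imwrite("pics/g.png",g)
E
```

```text
top: end [638.5   6.5 228. ] bulb->dials along 22.703932677874555
[ 619.3 -211.7  215. ]
[ 626.  -164.8  215. ]
bulb px 317.01666 241.68333 12.183333 [635.8 -11.8 109.5] 23.018184655509277 6.572779404833037
```

View pics/g.png

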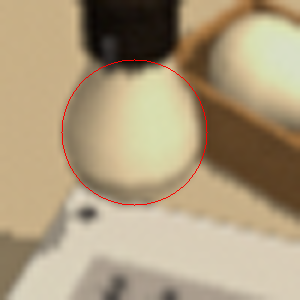

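Remaining distance is about 23–26 mm, so holes 0.05 and 0.10 are nearly equal by eye. I'll settle it by touching the tube's end and the box's end with the same finger face.

Emit:
apply_moves(
  commands=[
    [0.2,0,0,0,0],
    [-0.3,0,0,0,0],
    [-1,0,0,0,0],
    [-1,0,0,-10,0],
    [-1,0,0,-35,0],
    [-1,0,0,-35,0],
    [1,20,0,-10,0],
    [1,40,0,0,0],
    [1,50,0,0,0],
    [1,40,0,0,0],
    [1,0,0,15,0],
    [1,0,0,30,0],
    [1,0,0,25,0],
    [1,0,0,7,0],
    [1,0,0,0,0],
    [1,0,0,0,0],
  ],
  newtons=20,
)

```text
time_s: 23.35
eef_pos: [642.2, 38.3, 227.8]
ee_rot: [0.001, 0.756, 0.655, 0.001]
force: [0.1, 0.3, -0.9]
grip_width: -0.002
grip_force: 0.0
```

```bash
python3 - <<'E'
from h import *
from h import *
t=cv2.imread("pics/t3.png").astype(float);g=t[...,0]-0
# box edges: blue channel bright (chrome) vs tan
b=cv2.GaussianBlur(t[...,0],(3,3),0)
pts=lambda P:np.array([onz("top",*p,45)[:2] for p in P])
L=[];T=[];
for v in range(168,196,2):
    r=b[v,262:292]; d=np.diff(r);k=d.argmax();L.append((262+k+.5,v))
for u in range(285,318,3):
    c=b[150:175,u]; d=np.diff(c);k=d.argmax();T.append((u,150+k+.5))
L=pts(L);T=pts(T)
a=np.polyfit(L[:,0],L[:,1],1);print("+y end: y=%.3f x+%.1f, at x=644:"%tuple(a),np.polyval(a,644),"yaw",np.degrees(np.arctan(a[0])))
a=np.polyfit(T[:,1],T[:,0],1);print("+x side yaw",-np.degrees(np.arctan(a[0])),np.polyval(a,9))
y,x=np.where(b[172:189,284:322]<200);P=pts(np.c_[x+284.,y+172.]);r=cv2.minAreaRect(P.astype(np.float32));print(r)
u,s_,v=np.linalg.svd(P-P.mean(0));print(v[0])
E
```

```text
+y end: y=0.349 x+-152.5, at x=644: 72.07319944313289 yaw 19.223569691029496
+x side yaw -6.490962142300562 687.432617233633
((643.8077392578125, 8.654186248779297), (84.4589614868164, 37.518436431884766), 86.74909973144531)
[-0.05928989 -0.99824081]
```

Emit:
apply_moves(
  commands=[
    [1,-8,0,0,0],
    [1,-6,0,0,0],
    [1,0,0,0,0],
  ],
)

```text
time_s: 23.72
eef_pos: [639.9, 23.9, 226.9]
ee_rot: [0.0, 0.756, 0.654, 0.0]
force: [-0.2, 0.2, 0.1]
grip_width: -0.001
grip_force: 0.0
```

Emit:
apply_moves(
  commands=[
    [1,-1,0,0,0],
    [1,-1,0,0,0],
    [1,0,0,0,0],
  ],
)

```text
time_s: 24.1
eef_pos: [639.6, 22.7, 226.8]
ee_rot: [-0.0, 0.756, 0.655, -0.0]
force: [-0.3, -0.7, 0.1]
grip_width: -0.001
grip_force: 0.0
```

Emit:
apply_moves(
  commands=[
    [1,-1,0,0,0],
    [1,-1,0,0,0],
    [1,0,0,0,0],
  ],
)

```text
time_s: 24.48
eef_pos: [639.3, 20.6, 226.8]
ee_rot: [0.0, 0.756, 0.655, -0.0]
force: [0.9, 0.9, -0.7]
grip_width: 0.0
grip_force: 0.0
```

Emit:
apply_moves(
  commands=[
    [1,-1,0,0,0],
    [1,-1,0,0,0],
    [1,0,0,0,0],
  ],
)

```text
time_s: 24.85
eef_pos: [639.0, 18.6, 226.8]
ee_rot: [-0.0, 0.756, 0.655, -0.0]
force: [1.0, -0.2, -0.6]
grip_width: -0.002
grip_force: 0.0
```

Emit:
apply_moves(
  commands=[
    [1,-1,0,0,0],
    [1,0,0,0,0],
  ],
)

```text
time_s: 25.1
eef_pos: [638.9, 17.7, 226.8]
ee_rot: [-0.0, 0.756, 0.655, 0.0]
force: [0.3, 0.6, -0.5]
grip_width: -0.002
grip_force: 0.3
```

Emit:
apply_moves(
  commands=[
    [1,-1,0,0,0],
    [1,0,0,0,0],
  ],
)

```text
time_s: 25.35
eef_pos: [638.8, 16.8, 226.8]
ee_rot: [-0.0, 0.756, 0.655, 0.0]
force: [1.2, 1.6, 0.5]
grip_width: -0.001
grip_force: 0.9
```

Emit:
apply_moves(
  commands=[
    [1,-1,0,0,0],
    [1,0,0,0,0],
  ],
)

```text
time_s: 25.6
eef_pos: [638.6, 15.6, 226.8]
ee_rot: [0.0, 0.756, 0.655, -0.0]
force: [1.6, 2.4, 0.8]
grip_width: -0.001
grip_force: 0.8
```

Emit:
apply_moves(
  commands=[
    [1,-1,0,0,0],
    [1,0,0,0,0],
  ],
)

```text
time_s: 25.85
eef_pos: [638.5, 15.1, 226.8]
ee_rot: [-0.0, 0.756, 0.655, 0.0]
force: [1.2, 4.9, 0.2]
grip_width: 0.002
grip_force: 2.6
```

Emit:
apply_moves(
  commands=[
    [1,-1,0,0,0],
    [1,-1,0,0,0],
    [1,0,0,0,0],
  ],
)

```text
time_s: 26.22
eef_pos: [638.4, 14.6, 226.8]
ee_rot: [-0.001, 0.755, 0.655, 0.001]
force: [2.6, 11.9, -0.2]
grip_width: 0.004
grip_force: 6.0
```

```bash
python3 - <<'E'
from e import *
t=imaging.capture("top");cv2.imwrite("pics/t6.png",t);o=cv2.imread("pics/t5.png")
s=imaging.capture("scene");cv2.imwrite("pics/s6.png",s);q=cv2.imread("pics/s5.png")
# bulb shift by phase correlation in scene
a=cv2.cvtColor(q,6)[205:255,296:340].astype(np.float32);b=cv2.cvtColor(s,6)[205:255,296:340].astype(np.float32)
w=cv2.createHanningWindow((44,50),5);print(cv2.phaseCorrelate(a,b,w))
g=lambda im:[int(x) for x in im[236,300:335].min(1)]
print(g(q));print(g(s))
E
```

```text
((-1.1385461249121072, -0.6916263560441998), 0.9979809231228298)
[135, 135, 136, 136, 136, 135, 118, 98, 95, 102, 109, 119, 128, 139, 146, 155, 161, 167, 172, 175, 177, 176, 173, 166, 161, 149, 134, 80, 42, 42, 51, 62, 76, 90, 101]
[134, 135, 135, 135, 119, 98, 94, 104, 111, 119, 128, 138, 146, 155, 162, 167, 172, 176, 177, 176, 174, 169, 163, 155, 142, 93, 48, 36, 39, 43, 51, 60, 76, 88, 100]
```

The tube now rests against the inner side of its play at 0.049. Nominal 0.05 corresponds to a TCP y of about 15.7 (x 638.5). Next I'll touch the box's +y end.

Emit:
apply_moves(
  commands=[
    [1,10,0,0,0],
    [1,30,0,0,0],
    [1,30,0,0,0],
    [1,17,0,0,0],
    [1,0,0,15,-4.2],
    [1,0,0,40,0],
    [1,0,0,50,0],
    [1,0,0,45,0],
    [1,0,0,22,0],
    [1,0,0,10,0],
    [1,0,0,0,0],
    [1,0,0,0,0],
  ],
)

```text
time_s: 27.82
eef_pos: [651.3, 98.7, 46.1]
ee_rot: [0.001, 0.731, 0.682, 0.001]
force: [0.4, -0.2, 0.3]
grip_width: -0.0
grip_force: 0.0
```

Emit:
apply_moves(
  commands=[
    [1,-4,0,0,0],
    [1,-4,0,0,0],
    [1,0,0,0,0],
  ],
)

```text
time_s: 28.2
eef_pos: [650.1, 90.4, 45.0]
ee_rot: [0.0, 0.732, 0.682, 0.0]
force: [-0.1, 0.4, -0.1]
grip_width: 0.001
grip_force: 0.0
```

Emit:
apply_moves(
  commands=[
    [1,-2,0,0,0],
    [1,-1,0,0,0],
    [1,0,0,0,0],
  ],
)

```text
time_s: 28.58
eef_pos: [649.8, 87.8, 44.8]
ee_rot: [-0.0, 0.731, 0.682, -0.0]
force: [-0.2, 1.0, -0.2]
grip_width: -0.001
grip_force: 0.0
```

Emit:
apply_moves(
  commands=[
    [1,-1,0,0,0],
    [1,0,0,0,0],
  ],
)

```text
time_s: 28.82
eef_pos: [649.8, 86.8, 44.8]
ee_rot: [0.0, 0.731, 0.682, 0.0]
force: [0.9, -0.5, 0.0]
grip_width: -0.0
grip_force: 0.0
```

Emit:
apply_moves(
  commands=[
    [1,-1,0,0,0],
    [1,0,0,0,0],
  ],
)

```text
time_s: 29.08
eef_pos: [649.7, 85.9, 44.8]
ee_rot: [-0.0, 0.731, 0.682, 0.0]
force: [0.7, -0.1, -1.0]
grip_width: -0.001
grip_force: 0.4
```

Emit:
apply_moves(
  commands=[
    [1,-1,0,0,0],
    [1,0,0,0,0],
  ],
)

```text
time_s: 29.32
eef_pos: [649.6, 85.8, 44.8]
ee_rot: [-0.0, 0.731, 0.682, 0.001]
force: [1.5, 5.4, -0.1]
grip_width: 0.003
grip_force: 2.7
```

```bash
python3 - <<'E'
from h import *
s=imaging.capture("scene");cv2.imwrite("pics/s7.png",s)
P=np.array([649.6,85.8,0]);ux=np.array([.07,.997,0]);uy=np.array([.997,-.07,0])
for z in(25,35,45,60):
    print("z",z,"exp ctr",np.round(proj("scene",P+[0,0,z]+uy*0),1),[np.round(proj("scene",P+[0,0,z]+uy*15+ux*k),1).tolist() for k in(-11,11)])
g=s.max(2)
for v in range(232,284,4):
    d=np.where(g[v,335:400]<90)[0]+335; print(v,[int(x) for x in g[v,345:385]] if v in(256,264,272) else (d.min(),d.max(),len(d)) if len(d) else "-")
E
```

```text
z 25 exp ctr [363.4 287.5] [[356.1, 291.7], [367.2, 294.5]]
z 35 exp ctr [363.7 283.9] [[356.3, 288.0], [367.6, 290.8]]
z 45 exp ctr [364.1 280.2] [[356.6, 284.4], [367.9, 287.2]]
z 60 exp ctr [364.6 274.6] [[357.1, 278.8], [368.5, 281.5]]
232 (np.int64(348), np.int64(390), 43)
236 (np.int64(348), np.int64(389), 42)
240 (np.int64(348), np.int64(388), 41)
244 (np.int64(350), np.int64(386), 37)
248 (np.int64(355), np.int64(382), 28)
252 (np.int64(353), np.int64(377), 25)
256 [111, 97, 92, 90, 89, 91, 90, 91, 74, 40, 22, 19, 23, 25, 29, 33, 29, 28, 27, 25, 32, 36, 36, 38, 33, 34, 38, 41, 42, 40, 39, 81, 178, 200, 199, 198, 199, 198, 199, 199]
260 (np.int64(354), np.int64(375), 22)
264 [145, 145, 145, 144, 145, 144, 146, 145, 147, 125, 69, 26, 18, 41, 88, 99, 98, 98, 97, 61, 34, 29, 26, 27, 27, 24, 25, 23, 25, 69, 160, 193, 199, 198, 198, 198, 198, 198, 199, 198]
268 (np.int64(355), np.int64(373), 15)
272 [115, 117, 128, 142, 146, 147, 144, 116, 68, 45, 39, 54, 89, 98, 98, 98, 97, 79, 83, 80, 78, 76, 54, 32, 25, 21, 43, 89, 156, 173, 172, 172, 170, 171, 172, 171, 171, 172, 191, 198]
276 (np.int64(338), np.int64(370), 18)
280 (np.int64(354), np.int64(369), 16)
```

Camera-only estimates straddle 75 mm. The touch measurement, using the stated box length, puts the dials about 26 mm past the bulb at 0.05, so 0.10 is nearer. The knob also stood in the path to 0.10, which fits. Going on to the last hole.

Emit:
apply_moves(
  commands=[
    [1,10,0,0,0],
    [1,0,0,-30,4.2],
    [1,0,0,-60,0],
    [1,0,0,-60,0],
    [1,0,0,-60,0],
    [-1,0,0,-42,0],
    [-1,-20,0,0,0],
    [-1,-40,0,0,0],
    [-1,-50,0,0,0],
    [-1,-50,0,0,0],
    [-1,-50,0,0,0],
    [-1,-35,0,0,0],
    [-1,-17,1.4,0,0],
    [-1,0,0,0,0],
    [-1,0,0,0,0],
    [-1,0,0,0,0],
  ],
)

```text
time_s: 31.38
eef_pos: [614.6, -163.5, 296.8]
ee_rot: [-0.0, 0.755, 0.655, 0.0]
force: [-0.7, -0.4, 0.1]
grip_width: 0.994
grip_force: 0.0
```

Emit:
apply_moves(
  commands=[
    [-1,0,-1.2,10,0],
    [-1,0,0,25,0],
    [-1,0,0,28,0],
    [-1,0,0,14,0],
    [-1,0,0,5,0],
    [-1,0,0,0,0],
    [-0.2,0,0,0,0],
    [0.15,0,0,0,0],
    [0.25,0,0,0,0],
    [0.32,0,0,0,0],
    [0.36,0,0,0,0],
    [0.45,0,0,0,0],
    [0.5,0,0,0,0],
    [0.5,0,0,0,0],
  ],
  newtons=50,
)

```text
time_s: 33.12
eef_pos: [613.1, -164.5, 215.5]
ee_rot: [0.0, 0.756, 0.655, 0.0]
force: [0.1, -0.1, 5.0]
grip_width: 0.304
grip_force: 49.7
```

Emit:
apply_moves(
  commands=[
    [0.5,1,0,0,0],
    [0.5,1,0,0,0],
    [0.5,1,0,0,0],
    [0.5,1,0,0,0],
    [0.5,1,0,0,0],
    [0.5,1,0,0,0],
    [0.5,1,0,0,0],
    [0.5,1,0,0,0],
    [0.5,1,0,0,0],
    [0.5,1,0,0,0],
    [0.5,1,0,0,0],
  ],
)

```text
time_s: 34.5
eef_pos: [614.0, -158.9, 215.5]
ee_rot: [0.003, 0.757, 0.654, -0.003]
force: [-4.7, -27.1, 3.2]
grip_width: 0.297
grip_force: 48.8
```

Emit:
apply_moves(
  commands=[
    [0.5,2,0,0,0],
    [0.5,3,0,0,0],
    [0.5,3,0,0,0],
    [0.5,3,0,0,0],
    [0.5,3,0,0,0],
    [0.5,3,0,0,0],
    [0.5,3,0,0,0],
    [0.5,3,0,0,0],
    [0.5,2,0,0,0],
    [0.5,2,0,0,0],
    [0.5,2,0,0,0],
  ],
)

```text
time_s: 35.88
eef_pos: [618.8, -126.2, 215.5]
ee_rot: [0.001, 0.756, 0.654, -0.001]
force: [-0.7, -6.7, 5.9]
grip_width: 0.3
grip_force: 49.1
```

Emit:
apply_moves(
  commands=[
    [0.5,2,0,0,0],
    [0.5,1.5,0,0,0],
    [0.5,1.5,0,0,0],
    [0.5,1,0,0,0],
    [0.5,1,0,0,0],
    [0.5,0.6,0,0,0],
    [0.5,0.6,0,0,0],
    [0.5,0.6,0,0,0],
    [0.5,0.6,0,0,0],
    [0.5,0.6,0,0,0],
    [0.5,0,0,0,0],
  ],
)

```text
time_s: 37.25
eef_pos: [620.4, -115.0, 215.4]
ee_rot: [0.0, 0.756, 0.655, 0.0]
force: [0.2, 0.8, 5.2]
grip_width: 0.302
grip_force: 49.1
```

Emit:
apply_moves(
  commands=[
    [0.5,0.6,0,0,0],
    [0.5,0.6,0,0,0],
    [0.5,0.6,0,0,0],
    [0.5,0,0,0,0],
  ],
)

```text
time_s: 37.75
eef_pos: [620.6, -113.7, 215.5]
ee_rot: [0.001, 0.756, 0.654, -0.0]
force: [-0.1, -1.6, 5.1]
grip_width: 0.293
grip_force: 49.0
```

Emit:
apply_moves(
  commands=[
    [0.5,0.6,0,0,0],
    [0.5,0.6,0,0,0],
    [0.5,0,0,0,0],
  ],
)

```text
time_s: 38.12
eef_pos: [620.7, -112.5, 215.5]
ee_rot: [0.001, 0.756, 0.654, -0.0]
force: [0.1, -1.2, 6.7]
grip_width: 0.3
grip_force: 49.0
```

Emit:
apply_moves(
  commands=[
    [0.5,0.6,0,0,0],
    [0.5,0.6,0,0,0],
    [0.5,0,0,0,0],
  ],
)

```text
time_s: 38.5
eef_pos: [620.8, -112.2, 215.5]
ee_rot: [0.001, 0.756, 0.654, -0.001]
force: [-0.0, -6.3, 5.3]
grip_width: 0.296
grip_force: 49.0
```

```bash
python3 - <<'E'
from h import *
s=imaging.capture("scene");t=imaging.capture("top");cv2.imwrite("pics/s8.png",s);cv2.imwrite("pics/t8.png",t)
q=cv2.imread("pics/s5.png")
for n,im in(("50",q),("100",s)):
    print(n);print(im[176:188,230:248].max(2))
r=t[158,265:290].max(1);print(r)
E
```

```text
50
[[ 21  17  20  18  19  20  18  20  20  21  24  21  24  20  17  20  17  17]
 [ 17  17  19  16  16  15  15  19  18  19  17  17  22  20  15  18  15  18]
 [ 14  18  16  18  17  16  18  16  16  23  20  20  18  18  17  19  18  17]
 [ 17  19  17  17  18  17  16  22  45  54  42  26  15  20  16  19  18  17]
 [ 16  16  17  17  18  16  21  51  96  99  84  57  29  18  13  19  18  18]
 [ 17  22  16  19  18  17  30  92 147 129 103  81  57  28  17  18  19  18]
 [ 18  17  18  18  16  12  32 102 155 125  95  82  71  41  20  17  17  17]
 [ 16  16  14  17  19  16  20  68 110  97  82  86  79  45  18  16  18  19]
 [ 23  17  12  17  17  15  14  32  55  60  60  71  68  41  20  18  20  20]
 [ 82  61  52  38  28  20  13  15  19  24  24  29  27  19  16  18  18  17]
 [160 153 147 125  95  69  52  38  26  20  13   9  12  15  14  17  18  17]
 [199 199 199 185 167 156 148 126  98  69  52  38  30  19  17  14  15  18]]
100
[[ 76  29  17  20  17  18  18  18  23  22  24  24  21  21  19  18  16  14]
 [ 81  36  16  15  19  18  18  16  20  18  18  19  22  22  16  16  18  16]
 [ 85  43  17  18  17  18  15  19  19  21  17  18  19  17  18  20  20  19]
 [ 94  49  19  18  19  17  16  20  45  53  43  26  18  19  17  16  17  15]
 [109  61  23  15  18  18  19  51  96  99  85  58  29  16  19  17  20  18]
 [117  68  23  18  19  16  31  96 149 128 103  81  44  20  18  19  20  19]
 [122  74  27  18  17  11  33 103 154 125  96  81  60  30  19  19  16  17]
 [157 104  45  19  17  16  25  69 109  96  85  85  66  37  19  14  17  17]
 [192 134  59  17  15  17  15  32  57  59  61  70  50  25  19  19  19  19]
 [200 145  77  40  25  20  16  16  19  22  24  27  19  19  17  20  19  17]
 [200 173 150 126  96  69  52  38  26  17  14  11  14  14  18  16  17  20]
 [201 201 199 185 167 155 149 127  96  70  52  39  28  19  16  15  15  15]]
[199 202 199 203 201 200 199 164  63  34  43  48  45  47  44  43  42  48
  50  50  48  46  49  48  44]
```

```bash
python3 - <<'E'
from h import *
yv=np.array([.146,.989])
def bulb(im,x0,x1):
    g=cv2.resize(im[220:290,x0:x1],None,fx=6,fy=6,interpolation=cv2.INTER_CUBIC)
    c=cv2.HoughCircles(cv2.cvtColor(g,6),cv2.HOUGH_GRADIENT,1,400,param1=80,param2=10,minRadius=62,maxRadius=80)[0,0]/6
    return c[0]+x0-.4,c[1]+220-.4,c[2]
for f,a,b in(("s0",270,315),("s3",270,315),("s5",295,345),("s6",295,340),("s8",322,372)):
    p="pics/scene0.png" if f=="s0" else f"pics/{f}.png"
    q=bulb(cv2.imread(p),a,b);w=onz("scene",q[0],q[1],109.5);print(f,np.round(q,1),w.round(1),round((np.array([645.6,10])-w[:2])@yv,1))
for u,v,z in((272.0,158,228),(299.2,158,228),(327.1,160,228)):
    e=onz("top",u,v,z);print("top",e.round(1),(np.array([643,8.6])-e[:2])@yv+20)
E
```

```text
s0 [293.2 234.8  12.5] [627.8 -62.5 109.5] 74.3
s3 [291.5 234.8  11. ] [628.6 -65.7 109.5] 77.3
s5 [316.  242.8  11.1] [639.6 -12.8 109.5] 23.4
s6 [314.5 241.5  11.4] [636.6 -16.6 109.5] 27.6
s8 [339.8 248.7  12.3] [644.4  34.8 109.5] -24.4
top [641.3  56.4 228. ] -27.021537237953765
top [638.5   6.5 228. ] 22.71527952721966
top [631.8 -44.4 228. ] 74.08909502878339
```

The scene averages give about 75.8 mm and the touch about 76 mm, so 0.10 stays. I'll release and withdraw.

Emit:
apply_moves(
  commands=[
    [0.5,-0.8,0,0,0],
    [0.2,0,0,0,0],
    [-0.3,0,0,0,0],
    [-1,0,0,0,0],
    [-1,0,0,0,0],
    [-1,0,0,-10,0],
    [-1,0,0,-35,0],
    [-1,0,0,-50,0],
    [-1,0,0,-40,0],
    [-1,0,-40,0,0],
    [-1,0,-40,0,0],
    [-1,0,0,0,0],
    [-1,0,0,0,0],
  ],
)

```text
time_s: 40.22
eef_pos: [542.0, -100.4, 350.6]
ee_rot: [0.001, 0.756, 0.655, 0.0]
force: [0.0, -0.1, 0.7]
grip_width: 0.999
grip_force: 0.0
```

```bash
python3 - <<'E'
from h import *
s=imaging.capture("scene");cv2.imwrite("pics/s9.png",s)
cv2.imwrite("pics/c9.png",cv2.resize(s[140:370,150:450],(782,600),interpolation=cv2.INTER_CUBIC));print(sense()["eef_pos"],sense()["force"])
E
```

```text
[ 542.19898418 -100.42748838  350.17291272] [ 0.32841865  0.11812224 -0.46960366]
```

View pics/c9.png

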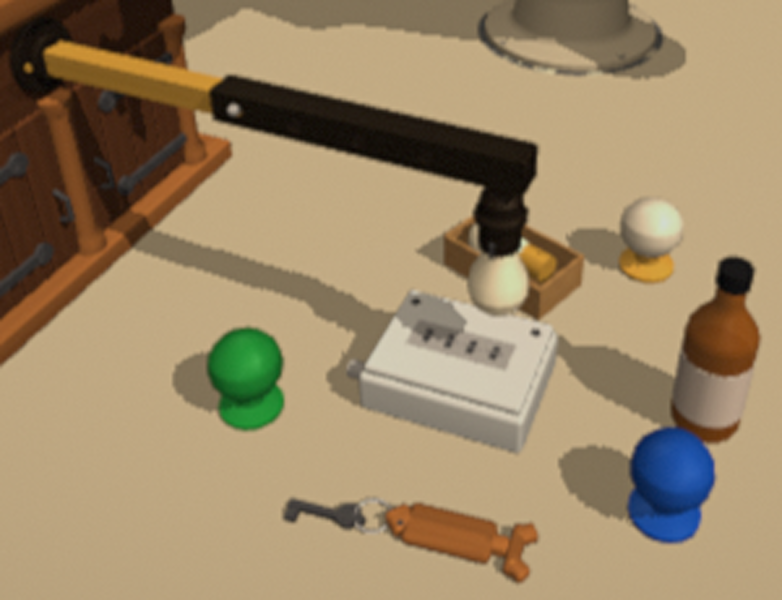

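The pin is out in the last hole at crop (234,110), the bulb hangs over the box at (498,285), and the knob stands upright on the sill at (650,240). The fish fob, spare bulb and polish bottle have not moved.

```bash
python3 -c "
from rig import ctrl;print(ctrl.finish_job())"
```

```text
the job is handed in; nothing more can be done
None
```

I handed the job in at about 40 s: the knob stands upright on bare sill and the pin is sprung out in the last hole (0.10), but 0.10 over 0.05 was a close call (dials about 24 mm vs 26 mm from the bulb by touch, top camera leaning slightly to 0.05).

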